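# Refill the bowl feeder and hold its enabling plunger half-way

## Task

Refill the small steel bowl feeder: lift the tray, tip its four metal blocks off the open end into the bowl without touching the blocks with the fingers, and set the empty tray down flat on the bench and let go of it. Only then press the spring-loaded plunger on the grey switch box half-way down with the gripper's fingers, never right down to its stop, keep it at half travel for two seconds, and finish while still holding it there. Leave the other things on the bench where they are.

Things in the scene. Friction and masses are not known exactly. Their poses are not given: they have to be found in the camera images.
- tray: loose scoop tray of sheet steel, 130 (x) x 100 (y) mm, about 0.22 kg; floor 4 mm thick, 4 mm walls rising to 26 mm on its long sides and +x end, open without a lip at its -x end. Origin: centre of its underside, z up. An upright grey plastic tab outside the +x wall is its handle. Floor and walls are slippery: blocks slide at a tilt of about 10 to 17 degrees, stay put when level
- tray_lip (a point): middle of the tray's open edge, on top of its floor (65 mm to -x of the tray's origin, 4 mm up)
- tray_tab (a point): centre of the top of the tray's tab, 14 mm thick (tray x) x 44 mm wide (y), standing up to 82 mm above the tray's underside (72 mm to +x of the tray's origin); pinch it across its 14 mm from above
- block1: loose copper block, 24 x 18 x 14 mm (x, y, z), about 30 g, smooth; origin at the centre of its underside; lies loose on the tray's floor at the start
- block2: loose copper block, 24 x 18 x 14 mm (x, y, z), about 30 g, smooth; origin at the centre of its underside; lies loose on the tray's floor at the start
- block3: loose copper block, 24 x 18 x 14 mm (x, y, z), about 30 g, smooth; origin at the centre of its underside; lies loose on the tray's floor at the start
- block4: loose copper block, 24 x 18 x 14 mm (x, y, z), about 30 g, smooth; origin at the centre of its underside; lies loose on the tray's floor at the start
- bowl: fixed round bowl feeder: a white drum with an open steel bowl on it; origin at its centre on the bench. The bowl's rim is 160 mm across outside, about 150 mm inside, 90 mm above the bench; its inner floor lies 45 mm above the bench and is about 135 mm across. The drum has a small black knob on one side
- bowl_mouth (a point): centre of the bowl's mouth, at rim height (90 mm above the bench)
- pendant: fixed grey switch box, 100 (x) x 90 (y) x 45 mm, origin at the centre of its underside on the bench; on its top a black collar 54 mm across and 8 mm high (top at 53 mm), through which the plunger's aluminium stem runs
- plunger_top (a point): centre of the top of the plunger's round black head, 42 mm across and 14 mm thick, above the middle of the switch box; 93 mm above the bench when released, moves down with it. Nothing else is on the box
- plunger (a joint): travel of the plunger straight down, in m: 0 released, 0.012 half-way, 0.024 at its stop (the head nearly on the collar). A spring pushes it back up: it takes 4 N to start it, 10 N at half travel, 16 N at the stop (500 N per m)
- magazine: bystander: loose aluminium cassette holding green boards, 100 x 80 x 74 mm, origin at the centre of its underside
- reel: bystander: loose black tape reel lying flat, 110 mm across, 16 mm high, origin at the centre of its underside
- jar: bystander: loose small closed jar, 52 mm across, 60 mm high, origin at the centre of its underside
- driver: bystander: loose screwdriver lying on the bench
Mind the look-alikes: they are no part of the job. What is shaped like the tray but blue or red is not meant.

How it is judged:
On the way, in this order (a step that is already met when the one before it is completed fails the run):
1. the tray is lifted off the bench (height (world z) of tray above 0.03 m), for 0.1 s.
2. all four blocks lie in the bowl (horizontal distance between each of block1, block2, block3, block4 and bowl_mouth below 0.072 m and height (world z) of block1 between 0.03 and 0.085 m and height (world z) of block2 between 0.03 and 0.085 m and height (world z) of block3 between 0.03 and 0.085 m and height (world z) of block4 between 0.03 and 0.085 m), for 0.2 s.
3. the empty tray stands flat on the bench, let go (height (world z) of tray below 0.008 m and angle between tray's own z axis and vertical below 0.1 rad and contact force between the fingers and tray below 0.1 N), for 0.2 s.
4. the fingers keep the plunger between 8 and 16 mm down for two seconds (value of joint plunger between 0.008 and 0.016 m and contact force between the fingers and pendant above 3 N), for 1.8 s.
At the end, for the whole second after the job is handed in: All four blocks lie in the bowl (within 72 mm of its axis, below the rim); the tray stands flat on the bench (tilt under 0.1 rad), at rest and let go; the fingers press the plunger with over 3 N and hold it 8 to 16 mm down (half-way is 12 mm) through the last second (all of step 2 and all of step 3 and all of step 4 and linear speed of tray below 0.02 m/s); the arm keeps its last pose, push and grip.
It fails at once if the plunger is pushed down to its stop (more than 21 mm) (value of joint plunger above 0.021 m).
It fails at once if the plunger is pressed before all the blocks are in the bowl and the tray is back on the bench (value of joint plunger above 0.005 m and not (horizontal distance between each of block1, block2, block3, block4 and bowl_mouth below 0.072 m and height (world z) of block1 between 0.03 and 0.085 m and height (world z) of block2 between 0.03 and 0.085 m and height (world z) of block3 between 0.03 and 0.085 m and height (world z) of block4 between 0.03 and 0.085 m and height (world z) of tray below 0.008 m and angle between tray's own z axis and vertical below 0.1 rad and contact force between the fingers and tray below 0.1 N)).
It fails at once if the fingers touch a block (contact force between the fingers and block1 above 0.5 N or contact force between the fingers and block2 above 0.5 N or contact force between the fingers and block3 above 0.5 N or contact force between the fingers and block4 above 0.5 N).
It fails at once if a bystander is moved more than 25 mm (distance of any of magazine, reel, jar, driver from where it was at the start of the episode above 0.025 m).
It also fails if it takes over 67 s, if anything falls off the work surface, if the arm or the gripper's body presses on something with over 40 N, if the wrist force passes 120 N, or if a joint passes its speed limit or range.

## Robot

A 7-joint arm with a two-finger parallel gripper is mounted at the origin on the work surface. World frame = base frame: x ahead of the robot, y to its left, z up, the work surface at z = 0. Lengths are in m, angles in rad, forces in N, time in s.
With the tool pointing down it reaches from about 0.4 to 0.875 m from the base axis. Payload 4.4 kg.
Tool frame: the origin (TCP) lies midway between the tips of the shut fingers; the grasp point (between the pads) lies grip_depth behind it (grip_depth is the distance from the TCP to the grasp point, in m); z points along the fingers, y is the line along which they close (so a half turn about z gives the same grasp; the last joint's range is limited). The gripper opens to 85 mm and grips with 20 to 120 N. Pads are 22 mm wide; open, the fingers measure 114 mm over their backs; the gripper's body (76 mm by 85 mm) begins 54 mm behind the grasp point. The pads swing forward as they close: fully open they stand 13 mm farther back than shut.
Start: joints at [1.159, 0.628, 0.038, 1.517, -0.027, 0.996, -0.02], TCP at [0.22, -0.612, 0.231] pointing down, gripper open.
Joint ranges: [-3.06, 3.06], [-0.37, 2.12], [-1.25, 1.32], [0.18, 2.47], [-1.1, 4.24], [0.23, 1.98], [-2.94, 2.94]. Speed limits (rad/s): [2.57, 2.57, 3.14, 3.14, 3.14, 3.14, 3.14].

## Interface

Orientations are given as a unit quaternion [w, x, y, z].
In Python, from bench import get_state, snapshot, close_job, grip_depth gives the robot as it stands.
- The arm moves only by the tool drive_tool, never from a script. Its argument "motion" is a list of rows, each a list of 4 numbers: the shift along the tool's x, y, z in cm, then the turn about the tool's z in rad. A call has exactly 5 rows; each row is the pose to reach, as a shift and turn from the pose commanded when the call began, along the tool's axes at that moment; what a row does not reach only later rows make up. A row lasts 1/8 s, in which the tool goes at most 62.5 mm and 10.7 degrees, less where a joint would pass 70% of its speed; a pose out of reach is approached as far as the arm can. A call with a gripper value outside its range is refused whole. "fingers" is the opening in per cent of the stroke, from 0 (shut) to 100 (fully open), set as the call begins (left out, the last holds). The fingers move at their own pace and stop on an object; "grip_force" is the grip in N (left out, the last holds). Time passes only in rows, so rows that repeat a pose let the fingers close, or fill a call up. It gives the time, the measured TCP pose, the force, the opening and the grip force at its end, in the units of the state.
- get_state(): the state, without advancing time (a new reading comes with each control period).
- snapshot(name): name is "scene" or "top"; returns a dict with "image" (480x640x3 uint8, red, green, blue), "fx", "fy", "cx", "cy" (pixels), "pose" (4x4, takes a point from camera to world coordinates). Camera axes: x right, y up, looking along -z (the intrinsics and any distortion apply to the point x, -y, -z); pixel columns grow to the right and rows downward; lengths in m; the calibration is good to about 2 mm. A picture is of the moment at which its call begins. There is no depth.
- close_job(): hands the job in; it is judged then, once.
The state is a dict: "t": time; "q": joint angles; "joint_velocities": joint speeds; "tau": joint torques, N m; "ee_pos": TCP position; "orientation": TCP orientation; "ft_force": force on the tool from outside, world axes, zero at the start; "ft_torque": the same for the moment, N m; "finger_gap": finger opening in m; "grasp_force": force on a finger pad.
Only numpy, scipy, OpenCV 4.12 (cv2) and the standard library are available. Lean on these libraries where they do the work, as an engineer would, in place of code of your own. Each camera call takes 0.05 s, during which the arm holds its last target. There are 200 camera calls.

## Working session

There is one attempt and no reset: what is moved stays moved. The work goes in short steps, Python scripts to look and compute and a tool call to move; the robot and the scene stay as the last step left them, time stands still between calls to the robot, and variables do not carry over. Pictures are saved under pics/ and viewed, at most 10 in all, crops included, and the job is handed in when it is done.

Besides the shell and the picture viewer there is one more tool, called after "Request:" by a JSON object that holds its "method" and its "body", one argument or row to a line. drive_tool: Moves the arm, as the interface text tells. Its arguments: {"type":"object","properties":{"motion":{"type":"array"},"fingers":{"type":"number"},"grip_force":{"type":"number"}},"required":["motion"]}

```bash
ls; mkdir -p pics; cat > h.py <<'E'
import numpy as np, cv2
from bench import get_state, snapshot, close_job, grip_depth
def ray(s,u,v):
    P=np.array(s["pose"]); d=np.array([(u-s["cx"])/s["fx"],-(v-s["cy"])/s["fy"],-1.]); return P[:3,3],P[:3,:3]@d
def onz(s,u,v,z):
    o,d=ray(s,u,v); return o+d*(z-o[2])/d[2]
def proj(s,p):
    P=np.array(s["pose"]); c=P[:3,:3].T@(np.array(p)-P[:3,3]); return s["cx"]+s["fx"]*c[0]/-c[2], s["cy"]+s["fy"]*-c[1]/-c[2]
E
python3 - <<'E'
from h import *
for n in("scene","top"):
    s=snapshot(n); cv2.imwrite(f"pics/{n}0.png",s["image"][...,::-1]); print({k:v for k,v in s.items() if k!="image"})
print(get_state(),grip_depth)
E
```

```text
pics
{'fx': 547.083914317741, 'fy': 547.083914317741, 'cx': 313.50903580787144, 'cy': 238.79284912348814, 'pose': array([[-0.8201796 , -0.47546193,  0.3181845 ,  0.99112328],
       [ 0.57195791, -0.69411164,  0.43711918,  0.59226409],
       [ 0.01302203,  0.54050438,  0.84124042,  1.24784189],
       [ 0.        ,  0.        ,  0.        ,  1.        ]])}
{'fx': 538.953439416532, 'fy': 538.953439416532, 'cx': 320.5247099653338, 'cy': 241.59613427572862, 'pose': array([[-0.01297854,  0.99442414, -0.1046527 ,  0.39490148],
       [-0.99976494, -0.01472317, -0.01591533, -0.00732195],
       [-0.01736741,  0.10442155,  0.99438147,  1.3717615 ],
       [ 0.        ,  0.        ,  0.        ,  1.        ]])}
{'t': 0.1, 'q': array([ 1.15921087,  0.62924377,  0.03843713,  1.51825852, -0.02699251,
        0.9963162 , -0.01999876]), 'joint_velocities': array([-9.46409771e-04, -2.70772476e-03, -8.21230478e-04, -1.26169854e-03,
       -3.70233295e-04,  9.58947490e-05, -1.49963759e-03]), 'tau': array([ 4.04112681e-03, -5.64529145e+01,  1.23084426e+00, -1.93973422e+01,
        1.13313622e-02,  5.41910558e-03, -1.15655274e-05]), 'ee_pos': array([ 0.22014958, -0.61098832,  0.23049034]), 'orientation': array([-8.39702854e-04,  9.85089880e-01,  1.72038365e-01, -1.55998516e-04]), 'ft_force': array([ 0.40631227,  0.49416725, -0.5915726 ]), 'ft_torque': array([ 0.07947377,  0.00666219, -0.0183955 ]), 'grasp_force': 0.0, 'finger_gap': 0.08549417307526845} 0.0187
```

View pics/top0.png

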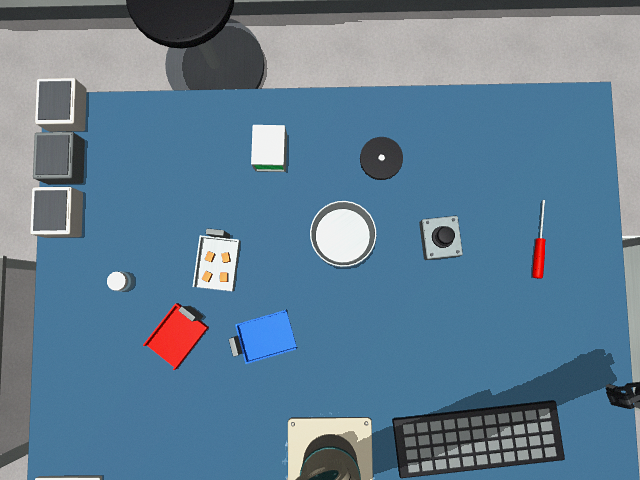

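View pics/scene0.png

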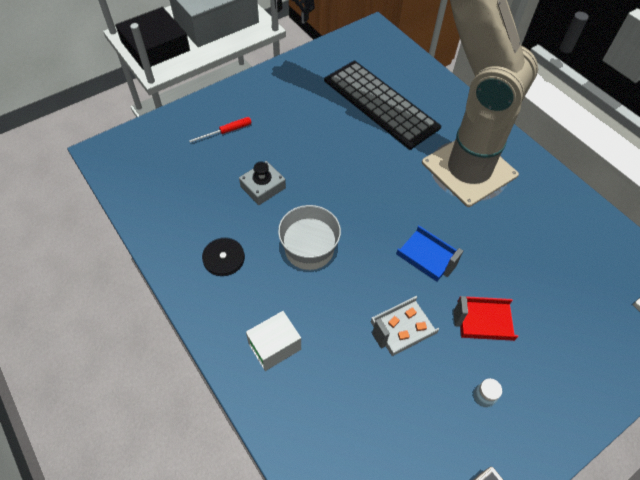

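Top view: the steel tray is at about (217,263) with its tab at (215,233), the bowl at (343,234), the plunger at (443,237). The reel is at (381,158) and the magazine at (268,148), with blue and red look-alike trays below. Next I'll measure them.

```bash
python3 - <<'E'
from h import *
s=snapshot("top"); im=s["image"]; hsv=cv2.cvtColor(im,cv2.COLOR_RGB2HSV)
np.set_printoptions(precision=4,suppress=True)
def cnt(mask,box):
    x0,y0,x1,y1=box; m=np.zeros_like(mask); m[y0:y1,x0:x1]=mask[y0:y1,x0:x1]
    c=max(cv2.findContours(m,0,2)[0],key=cv2.contourArea); return c
non=(hsv[...,1]<90).astype(np.uint8)*255
c=cnt(((hsv[...,1]<40)&(hsv[...,2]>150)).astype(np.uint8)*255,(180,236,255,305)); r=cv2.minAreaRect(c);print("tray",r,[onz(s,*p,0.02)[:2] for p in cv2.boxPoints(r)])
big=cv2.resize(im[215:305,180:255],None,fx=8,fy=6.6,interpolation=cv2.INTER_CUBIC); cv2.imwrite("pics/tray.png",big[...,::-1])
o=((hsv[...,0]<25)&(hsv[...,1]>100)&(hsv[...,2]>120)).astype(np.uint8)*255
for k in cv2.findContours(o[236:300,190:250].copy(),0,2)[0]:
    p=k.reshape(-1,2).mean(0)+[190,236]; print("blk",p,onz(s,*p,0.018)[:2])
c=cnt(non,(295,190,390,280)); e=cv2.fitEllipse(cv2.convexHull(c)); print("bowl",e,onz(s,*e[0],0.09))
k=(hsv[...,2]<60).astype(np.uint8)*255
c=cnt(k,(425,215,462,255)); (u,v),rr=cv2.minEnclosingCircle(c);print("plg",u,v,rr,onz(s,u,v,0.09))
c=cnt(non,(410,205,470,265)); r=cv2.minAreaRect(c);print("box",r,onz(s,*r[0],0.045))
for n,u,v,z in(("reel",381,158,.016),("mag",268,143,.074),("jar",118,281,.06)):print(n,onz(s,u,v,z)[:2])
s2=snapshot("scene"); h2=cv2.cvtColor(s2["image"],cv2.COLOR_RGB2HSV)
print("bowl@scene proj",proj(s2,onz(s,*e[0],0.09)))
cv2.imwrite("pics/tray2.png",cv2.resize(s2["image"][285:360,355:450],None,fx=7,fy=7,interpolation=cv2.INTER_CUBIC)[...,::-1])
E
```

```text
tray ((215.28916931152344, 262.63409423828125), (39.76708984375, 52.18031311035156), 7.352379322052002) [array([0.4299, 0.3379]), array([0.5606, 0.3225]), array([0.5461, 0.2222]), array([0.4159, 0.2386])]
blk [222.6 275.8] [0.4545 0.262 ]
blk [206.36 275.92] [0.4547 0.303 ]
blk [225.3846 256.8462] [0.5022 0.2552]
blk [208.9524 256.2381] [0.5043 0.2969]
bowl ((342.7705383300781, 233.39120483398438), (66.29029083251953, 66.64376068115234), 130.94264221191406) [ 0.5488 -0.0403  0.09  ]
plg 444.5 236.6999969482422 10.312226295471191 [ 0.5372 -0.2826  0.09  ]
box ((440.63079833984375, 237.54617309570312), (41.17953109741211, 39.07094192504883), 82.87498474121094) [ 0.5402 -0.2827  0.045 ]
reel [ 0.751  -0.1436]
mag [0.7786 0.1402]
jar [0.4434 0.5101]
bowl@scene proj (np.float64(307.97708953681075), np.float64(229.51622802410117))
```

View pics/tray.png

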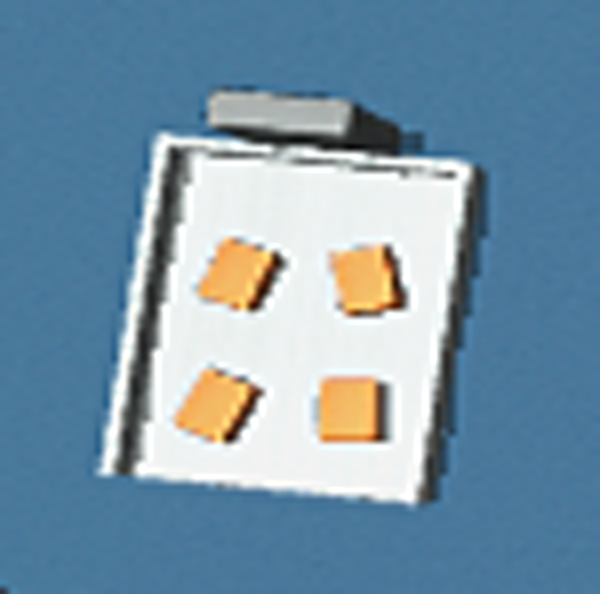

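View pics/tray2.png

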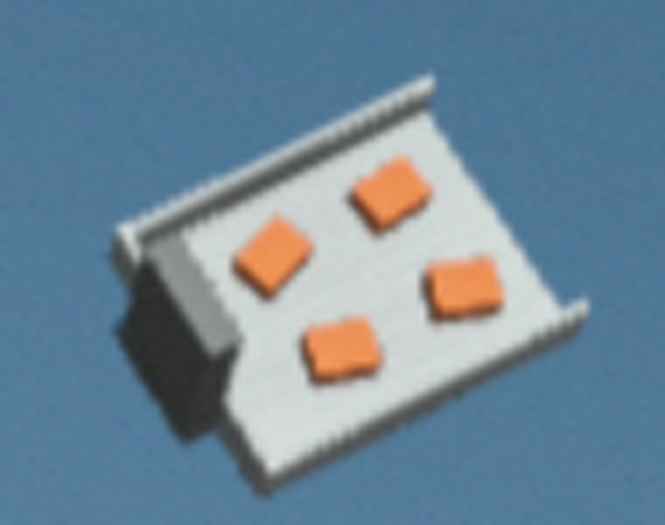

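```bash
cat >> h.py <<'E'
from scipy.spatial.transform import Rotation as R
def phi(st):
    q=st["orientation"]; m=R.from_quat(np.roll(q,-1)).as_matrix(); return np.arctan2(m[1,0],m[0,0]),m
def to(p,ph=None):
    st=get_state(); f,m=phi(st); d=m.T@(np.array(p)-st["ee_pos"])*100
    print("t %.2f"%st["t"],"tcp",st["ee_pos"].round(4),"phi %.3f"%f,"zaxis",m[:,2].round(3),"gap %.4f"%st["finger_gap"],"F",st["ft_force"].round(1),"\n -> shift cm",d.round(2),"turn",None if ph is None else round(-(ph-f),3))
E
python3 - <<'E'
from h import *
s=snapshot("top")
print("tab",onz(s,214.7,231.2,0.082))
a=[[.4299,.3379],[.5606,.3225],[.5461,.2222],[.4159,.2386]];print(np.mean(a,0))
s2=snapshot("scene")
for p in((175,215),(235,325),(215,350),(150,245)):
    print("tabcorner",onz(s2,(p[0]+.5)/7-.5+355,(p[1]+.5)/7-.5+285,.082))
to([.50,-.30,.25],-.117);to([.5623,.2715,.25],-.117)
E
```

```text
tab [0.55972554 0.26907902 0.082     ]
[0.488125 0.2803  ]
tabcorner [0.54434062 0.2470581  0.082     ]
tabcorner [0.55270759 0.28894698 0.082     ]
tabcorner [0.56361486 0.29204191 0.082     ]
tabcorner [0.5579496 0.2508395 0.082    ]
t 0.30 tcp [ 0.2203 -0.6113  0.231 ] phi 0.346 zaxis [-0.     0.001 -1.   ] gap 0.0852 F [ 0.5 -0.5 -0.1] 
 -> shift cm [ 36.87 -19.81  -1.89] turn 0.463
t 0.30 tcp [ 0.2203 -0.6113  0.231 ] phi 0.346 zaxis [-0.     0.001 -1.   ] gap 0.0852 F [ 0.5 -0.5 -0.1] 
 -> shift cm [ 62.1  -71.47  -1.85] turn 0.463
```

Request:
{"method": "drive_tool", "body": {
  "motion": [
    [5, -2.7, -0.4, 0.08],
    [10, -5.4, -0.8, 0.16],
    [15, -8, -1.2, 0.24],
    [20, -10.8, -1.6, 0.32],
    [25, -13.5, -1.9, 0.4]
  ],
  "fingers": 100
}}

```text
t: 0.92
ee_pos: [0.411, -0.3983, 0.2506]
orientation: [0.0, 1.0, -0.028, 0.0]
ft_force: [1.3, 0.1, -0.3]
finger_gap: 0.0853
grasp_force: 0.0
```

```bash
python3 -c "
from h import *
to([.558,.270,.15],-.117)"
```

```text
t 0.93 tcp [ 0.411  -0.3983  0.2506] phi -0.057 zaxis [ 0.001 -0.    -1.   ] gap 0.0853 F [ 1.3  0.1 -0.3] 
 -> shift cm [ 10.87 -67.56  10.05] turn 0.06
```

Request:
{"method": "drive_tool", "body": {
  "motion": [
    [2, -6, 0, 0.03],
    [4, -12, 0, 0.06],
    [6, -18, 0, 0.06],
    [8, -24, 0, 0.06],
    [10, -30, 0, 0.06]
  ]
}}

```text
t: 1.55
ee_pos: [0.5252, -0.1072, 0.2506]
orientation: [0.0, 0.998, -0.057, 0.0]
ft_force: [1.2, -1.1, 0.5]
finger_gap: 0.0854
grasp_force: 0.0
```

Request:
{"method": "drive_tool", "body": {
  "motion": [
    [0.4, -6, 0, 0],
    [0.8, -12, 1, 0],
    [1.2, -18, 3, 0],
    [1.5, -24, 5, 0],
    [1.8, -30, 7, 0]
  ]
}}

```text
t: 2.17
ee_pos: [0.5765, 0.1864, 0.1806]
orientation: [-0.0, 0.998, -0.057, 0.0]
ft_force: [0.0, -0.3, 0.2]
finger_gap: 0.0853
grasp_force: 0.0
```

```bash
python3 -c "
from h import *
to([.558,.270,.12],-.117)"
```

```text
t 2.17 tcp [0.5765 0.1864 0.1806] phi -0.114 zaxis [ 0.001 -0.    -1.   ] gap 0.0853 F [ 0.  -0.3  0.2] 
 -> shift cm [-2.8  -8.09  6.06] turn 0.003
```

Request:
{"method": "drive_tool", "body": {
  "motion": [
    [-1.4, -4, 3, 0],
    [-2.8, -8.1, 6, 0],
    [-2.8, -8.1, 6, 0],
    [-2.8, -8.1, 6, 0],
    [-2.8, -8.1, 6, 0]
  ]
}}

```text
t: 2.8
ee_pos: [0.559, 0.2665, 0.1221]
orientation: [0.0, 0.998, -0.058, 0.001]
ft_force: [-0.6, -0.4, -0.0]
finger_gap: 0.0853
grasp_force: 0.0
```

```bash
python3 - <<'E'
from h import *
to([.558,.270,.057],-.117)
s=snapshot("scene"); u,v=proj(s,[.558,.27,.1]); u,v=int(u),int(v)
a=cv2.resize(s["image"][v-75:v+75,u-50:u+100],None,fx=4,fy=4,interpolation=cv2.INTER_CUBIC)
cv2.imwrite("pics/app.png",a[...,::-1])
E
```

```text
t 2.80 tcp [0.559  0.2665 0.1221] phi -0.117 zaxis [ 0.002 -0.    -1.   ] gap 0.0853 F [-0.6 -0.4 -0. ] 
 -> shift cm [-0.15 -0.34  6.51] turn 0.0
```

View pics/app.png

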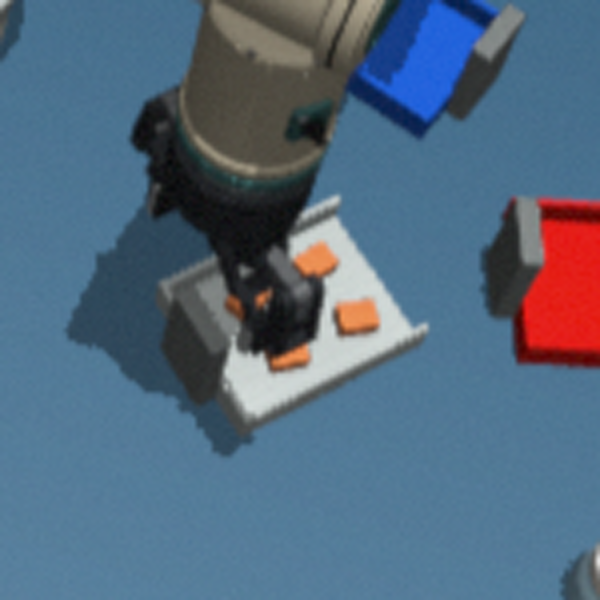

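The gripper is above the tray with its fingers spread along the tab's 44 mm width. The tool can't tilt, so I'll pinch across the width. The tray can then pivot about the pads when I ease the grip.

Request:
{"method": "drive_tool", "body": {
  "motion": [
    [-0.1, -0.3, 2, 0],
    [-0.1, -0.3, 4, 0],
    [-0.1, -0.3, 6, 0],
    [-0.1, -0.3, 6.5, 0],
    [-0.1, -0.3, 6.5, 0]
  ]
}}

```text
t: 3.48
ee_pos: [0.5572, 0.271, 0.0561]
orientation: [0.0, 0.998, -0.057, -0.0]
ft_force: [1.1, 0.5, -0.4]
finger_gap: 0.0851
grasp_force: 0.0
```

Request:
{"method": "drive_tool", "body": {
  "motion": [
    [0, 0, 0, 0],
    [0, 0, 0, 0],
    [0, 0, 0, 0],
    [0, 0, 0, 0],
    [0, 0, 0, 0]
  ],
  "fingers": 0,
  "grip_force": 120
}}

```text
t: 4.1
ee_pos: [0.558, 0.2715, 0.0573]
orientation: [-0.0, 0.998, -0.057, 0.001]
ft_force: [0.1, -0.6, 5.7]
finger_gap: 0.0416
grasp_force: 122.3
```

Request:
{"method": "drive_tool", "body": {
  "motion": [
    [0, 0, -0.3, 0],
    [0, 0, -0.7, 0],
    [0, 0, -1.1, 0],
    [0, 0, -1.5, 0],
    [0, 0, -1.5, 0]
  ]
}}

```text
t: 4.72
ee_pos: [0.5572, 0.2714, 0.0715]
orientation: [-0.0, 0.998, -0.057, 0.0]
ft_force: [0.1, -0.1, -3.8]
finger_gap: 0.0415
grasp_force: 121.5
```

```bash
python3 - <<'E'
from h import *
to([.558,.270,.057],-.117)
s=snapshot("scene"); u,v=proj(s,[.52,.27,.04]); u,v=int(u),int(v)
a=cv2.resize(s["image"][v-75:v+75,u-75:u+75],None,fx=4,fy=4,interpolation=cv2.INTER_CUBIC)
cv2.imwrite("pics/lift.png",a[...,::-1])
E
```

```text
t 4.72 tcp [0.5572 0.2714 0.0715] phi -0.114 zaxis [ 0.001  0.    -1.   ] gap 0.0415 F [ 0.1 -0.1 -3.8] 
 -> shift cm [0.09 0.13 1.45] turn 0.003
```

View pics/lift.png

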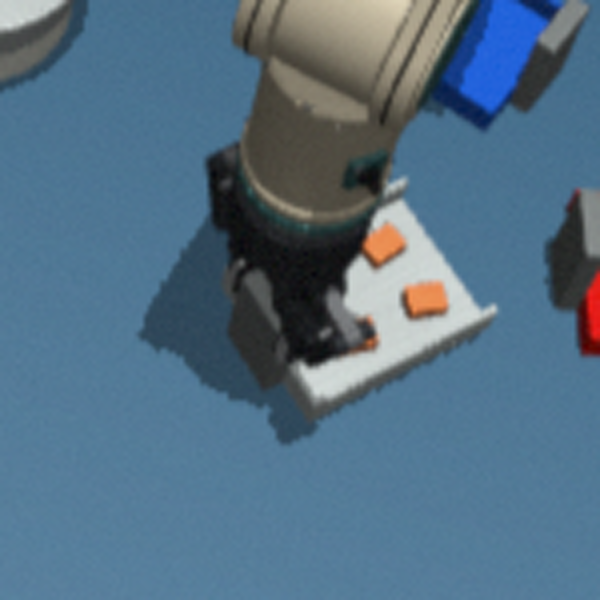

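Request:
{"method": "drive_tool", "body": {
  "motion": [
    [0, 0, -1, 0],
    [0, 0, -3, 0],
    [0, 0, -5, 0],
    [0, 0, -7, 0],
    [0, 0, -8, 0]
  ]
}}

```text
t: 5.4
ee_pos: [0.5576, 0.2716, 0.1527]
orientation: [-0.001, 0.998, -0.057, 0.001]
ft_force: [-0.3, 0.3, -2.4]
finger_gap: 0.0418
grasp_force: 121.8
```

Request:
{"method": "drive_tool", "body": {
  "motion": [
    [0, 0, -1, 0],
    [0, 0, -2, 0],
    [0, 0, -2.5, 0],
    [0, 0, -2.5, 0],
    [0, 0, -2.5, 0]
  ]
}}

```text
t: 6.02
ee_pos: [0.5567, 0.2711, 0.1757]
orientation: [0.0, 0.998, -0.057, -0.0]
ft_force: [-0.3, -0.4, -3.0]
finger_gap: 0.0414
grasp_force: 121.8
```

```bash
python3 - <<'E'
from h import *
# lip 35mm +x of bowl centre, tool 137mm further
f=-.114
to(np.array([.549,-.040,.175])+.172*np.array([np.cos(f),np.sin(f),0]),f)
s=snapshot("scene"); im=s["image"]; h=cv2.cvtColor(im,cv2.COLOR_RGB2HSV)
o=((h[...,0]<20)&(h[...,1]>100)&(h[...,2]>120)).astype(np.uint8)*255
for k in cv2.findContours(o,0,2)[0]:
    if 15<cv2.contourArea(k)<300: p=k.reshape(-1,2).mean(0); print("blk",p,onz(s,*p,.018+.118))
st=get_state();u,v=proj(s,st["ee_pos"]);u,v=int(u),int(v)
cv2.imwrite("pics/up.png",cv2.resize(im[v-75:v+75,u-75:u+75],None,fx=4,fy=4,interpolation=cv2.INTER_CUBIC)[...,::-1])
# predicted level-tray corners
c=np.cos(f);sn=np.sin(f)
for x,y in((-65,50),(-65,-50),(65,50)):
    w=st["ee_pos"]+np.array([c*(x-72)-sn*y,sn*(x-72)+c*y,0])/1000; w[2]=st["ee_pos"][2]-.057+.026
    a=proj(s,w); print((np.array(a)-[u-75,v-75])*4)
E
```

```text
t 6.03 tcp [0.5567 0.2711 0.1757] phi -0.114 zaxis [-0.001 -0.    -1.   ] gap 0.0414 F [-0.3 -0.4 -3. ] 
 -> shift cm [19.98 31.    0.07] turn -0.0
blk [413.         315.41666667] [0.50393767 0.30549623 0.136     ]
blk [430.88235294 304.11764706] [0.45258442 0.30718408 0.136     ]
blk [419.44444444 289.16666667] [0.44899429 0.26383031 0.136     ]
blk [235.11627907 124.51162791] [ 0.53435835 -0.4188857   0.136     ]
[548.945556  292.5660197]
[446.72984055 154.08133025]
[353.57362388 394.88506726]
```

View pics/up.png

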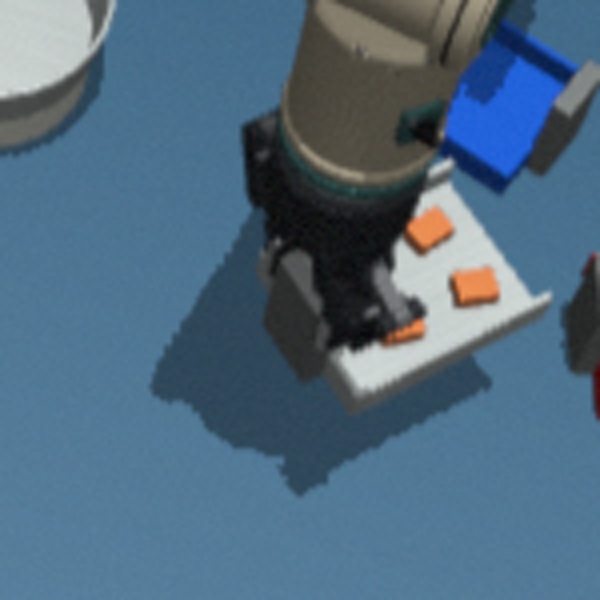

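The tray hangs level with the blocks in place: its front corner is at crop (550,293), where I predicted it. Now I'll carry it smoothly to the bowl.

Request:
{"method": "drive_tool", "body": {
  "motion": [
    [0.4, 0.6, 0, 0],
    [1.1, 1.7, 0, 0],
    [2.2, 3.4, 0, 0],
    [3.5, 5.5, 0, 0],
    [5.1, 8, 0, 0]
  ]
}}

```text
t: 6.7
ee_pos: [0.5994, 0.1838, 0.1762]
orientation: [0.0, 0.998, -0.057, 0.0]
ft_force: [0.1, -0.9, -3.2]
finger_gap: 0.0415
grasp_force: 121.8
```

Request:
{"method": "drive_tool", "body": {
  "motion": [
    [1.6, 2.5, 0, 0],
    [3.2, 5, 0, 0],
    [4.8, 7.5, 0, 0],
    [6.4, 10, 0, 0],
    [8, 12.5, 0, 0]
  ]
}}

```text
t: 7.32
ee_pos: [0.6644, 0.0494, 0.1761]
orientation: [0.0, 0.998, -0.058, 0.0]
ft_force: [1.3, 0.2, -0.9]
finger_gap: 0.0412
grasp_force: 121.7
```

Request:
{"method": "drive_tool", "body": {
  "motion": [
    [1.6, 2.5, 0, 0],
    [3.1, 4.8, 0, 0],
    [4.4, 6.8, 0, 0],
    [5.4, 8.4, 0, 0],
    [6.1, 9.5, 0, 0]
  ]
}}

```text
t: 7.95
ee_pos: [0.7138, -0.05, 0.176]
orientation: [0.0, 0.998, -0.057, -0.0]
ft_force: [0.1, 0.6, -3.7]
finger_gap: 0.0417
grasp_force: 121.8
```

```bash
python3 - <<'E'
from h import *
f=-.114
to(np.array([.549,-.040,.156])+.172*np.array([np.cos(f),np.sin(f),0]),f)
s=snapshot("top"); im=s["image"]
o=s["image"];st=get_state();u,v=proj(s,[.6,-.04,.1]);u,v=int(u),int(v)
cv2.imwrite("pics/bowl.png",cv2.resize(im[v-75:v+75,u-75:u+75],None,fx=4,fy=4,interpolation=cv2.INTER_CUBIC)[...,::-1])
E
```

```text
t 7.95 tcp [ 0.7138 -0.05    0.176 ] phi -0.115 zaxis [-0. -0. -1.] gap 0.0417 F [ 0.1  0.6 -3.7] 
 -> shift cm [0.71 0.88 2.  ] turn -0.001
```

View pics/bowl.png

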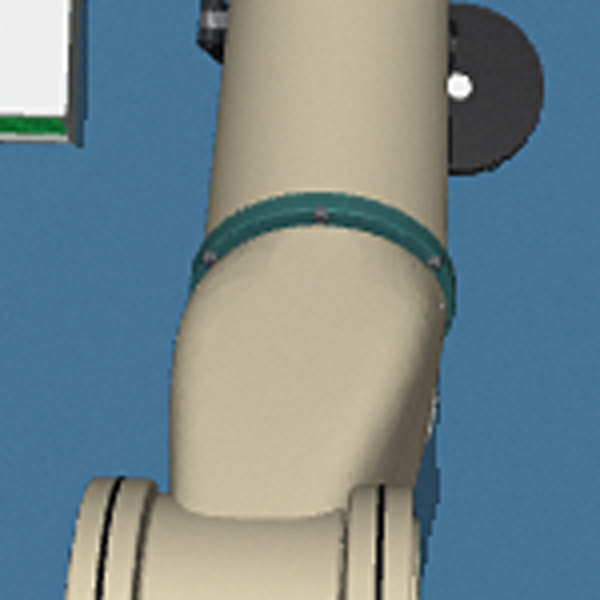

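The arm hides the bowl from above; I have about 3 pictures left to save for checks. I'll finish positioning and ease the grip while the near rim supports the tray's underside.

Request:
{"method": "drive_tool", "body": {
  "motion": [
    [0.3, 0.4, 0.3, 0],
    [0.6, 0.8, 0.9, 0],
    [0.7, 0.9, 1.6, 0],
    [0.7, 0.9, 2.2, 0],
    [0.7, 0.9, 2.3, 0]
  ]
}}

```text
t: 8.62
ee_pos: [0.7189, -0.0578, 0.1522]
orientation: [-0.0, 0.998, -0.057, -0.001]
ft_force: [0.4, -0.0, -2.2]
finger_gap: 0.0416
grasp_force: 121.8
```

Request:
{"method": "drive_tool", "body": {
  "motion": [
    [0, 0, 0, 0],
    [0, 0, 0, 0],
    [0, 0, 0, 0],
    [0, 0, 0, 0],
    [0, 0, 0, 0]
  ],
  "grip_force": 20
}}

```text
t: 9.25
ee_pos: [0.7195, -0.0584, 0.1532]
orientation: [-0.0, 0.998, -0.057, 0.0]
ft_force: [0.4, -0.4, -3.1]
finger_gap: 0.0413
grasp_force: 121.8
```

```bash
python3 - <<'E'
from h import *
f=-.114
to(np.array([.549,-.040,.153])+.172*np.array([np.cos(f),np.sin(f),0]),f)
s=snapshot("scene"); im=s["image"]
h=cv2.cvtColor(im,cv2.COLOR_RGB2HSV)
o=((h[...,0]<20)&(h[...,1]>100)&(h[...,2]>120)).astype(np.uint8)*255
for k in cv2.findContours(o,0,2)[0]:
    if 5<cv2.contourArea(k)<300: p=k.reshape(-1,2).mean(0); print("blk",p,onz(s,*p,.018+.095))
u,v=proj(s,[.6,-.04,.1]);u,v=int(u),int(v)
cv2.imwrite("pics/rim.png",cv2.resize(im[v-75:v+75,u-75:u+75],None,fx=4,fy=4,interpolation=cv2.INTER_CUBIC)[...,::-1])
E
```

```text
t 9.25 tcp [ 0.7195 -0.0584  0.1532] phi -0.114 zaxis [ 0.  0. -1.] gap 0.0413 F [ 0.4 -0.4 -3.1] 
 -> shift cm [0.05 0.11 0.02] turn -0.0
blk [270.92857143 249.28571429] [ 0.66472191 -0.03107571  0.113     ]
blk [289.55555556 242.33333333] [ 0.61629649 -0.02216582  0.113     ]
blk [263.         237.53846154] [ 0.66255426 -0.07082546  0.113     ]
blk [280.5        229.64285714] [ 0.61422148 -0.06608872  0.113     ]
```

View pics/rim.png

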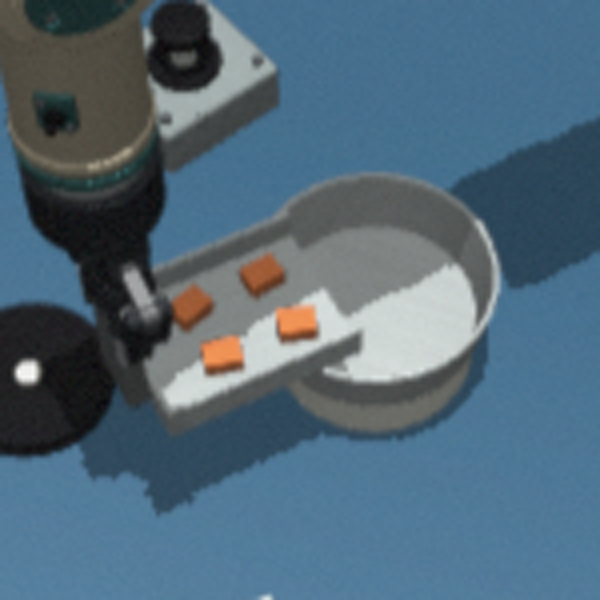

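The view is clear: the tray is over the near rim, its lip is well inside the bowl at crop (340,320), and the four blocks are in place. The reading still shows 122 N, so I'll command the fingers again along with the lower grip.

Request:
{"method": "drive_tool", "body": {
  "motion": [
    [0, 0, 0, 0],
    [0, 0, 0, 0],
    [0, 0, 0, 0],
    [0, 0, 0, 0],
    [0, 0, 0, 0]
  ],
  "fingers": 0,
  "grip_force": 20
}}

```text
t: 9.93
ee_pos: [0.7195, -0.0584, 0.1531]
orientation: [0.0, 0.998, -0.057, 0.0]
ft_force: [0.5, -0.2, -3.5]
finger_gap: 0.0414
grasp_force: 121.8
```

```bash
cat >> h.py <<'E'
def blocks(z=.113,save=None,c=(.6,-.04,.1)):
    s=snapshot("scene"); im=s["image"]; h=cv2.cvtColor(im,cv2.COLOR_RGB2HSV)
    o=((h[...,0]<20)&(h[...,1]>100)&(h[...,2]>100)).astype(np.uint8)*255
    for k in cv2.findContours(o,0,2)[0]:
        p=k.reshape(-1,2).mean(0)
        if 5<cv2.contourArea(k)<300 and 200<p[0]<350 and p[1]>170: print("blk",p.round(1),cv2.contourArea(k),onz(s,*p,z).round(4))
    u,v=proj(s,c);u,v=int(u),int(v)
    cv2.imwrite(f"pics/{save}.png",cv2.resize(im[v-75:v+75,u-75:u+75],None,fx=4,fy=4,interpolation=cv2.INTER_CUBIC)[...,::-1])
E
python3 -c "
from h import *
f=-.114
to([.7195,-.0584,.153],f);blocks(save='rim2')"
```

```text
t 9.93 tcp [ 0.7195 -0.0584  0.1531] phi -0.114 zaxis [ 0. -0. -1.] gap 0.0414 F [ 0.5 -0.2 -3.5] 
 -> shift cm [0.   0.   0.01] turn -0.0
blk [270.9 249.9] 60.5 [ 0.6658 -0.0296  0.113 ]
blk [289.6 243. ] 57.5 [ 0.6174 -0.0206  0.113 ]
blk [263.1 238.1] 48.5 [ 0.6634 -0.0692  0.113 ]
blk [281. 230.] 50.5 [ 0.6138 -0.0645  0.113 ]
```

Request:
{"method": "drive_tool", "body": {
  "motion": [
    [0, 0, 0, 0],
    [0, 0, 0, 0],
    [0, 0, 0, 0],
    [0, 0, 0, 0],
    [0, 0, 0, 0]
  ],
  "fingers": 49.5,
  "grip_force": 20
}}

```text
t: 10.6
ee_pos: [0.7195, -0.0584, 0.1531]
orientation: [-0.0, 0.998, -0.057, 0.0]
ft_force: [0.2, 0.4, -3.4]
finger_gap: 0.0421
grasp_force: 73.4
```

```bash
python3 -c "
from h import *
f=-.114
to([.7195,-.0584,.153],f);blocks(save='rim3')"
```

```text
t 10.60 tcp [ 0.7195 -0.0584  0.1531] phi -0.114 zaxis [ 0.  0. -1.] gap 0.0421 F [ 0.2  0.4 -3.4] 
 -> shift cm [0.   0.   0.01] turn -0.0
blk [270.9 249.9] 60.5 [ 0.6658 -0.0296  0.113 ]
blk [289.3 242.8] 55.5 [ 0.6175 -0.0214  0.113 ]
blk [263.4 238.3] 48.5 [ 0.6629 -0.0683  0.113 ]
blk [281.8 229.9] 50.5 [ 0.6121 -0.0635  0.113 ]
```

The finger opening sets the grip force (73 N now), so I'll step it down.

Request:
{"method": "drive_tool", "body": {
  "motion": [
    [0, 0, 0, 0],
    [0, 0, 0, 0],
    [0, 0, 0, 0],
    [0, 0, 0, 0],
    [0, 0, 0, 0]
  ],
  "fingers": 50.1
}}

```text
t: 11.28
ee_pos: [0.7195, -0.0584, 0.1531]
orientation: [0.0, 0.998, -0.057, 0.0]
ft_force: [-0.3, 0.3, -3.1]
finger_gap: 0.043
grasp_force: 51.7
```

```bash
python3 -c "
from h import *
f=-.114
to([.7195,-.0584,.153],f);blocks(save='rim4')"
```

```text
t 11.28 tcp [ 0.7195 -0.0584  0.1531] phi -0.114 zaxis [ 0. -0. -1.] gap 0.0430 F [-0.3  0.3 -3.1] 
 -> shift cm [0.   0.   0.01] turn -0.0
blk [270.9 250.2] 61.5 [ 0.6661 -0.0289  0.113 ]
blk [289.9 243.3] 56.5 [ 0.6171 -0.0194  0.113 ]
blk [263.4 238.3] 48.5 [ 0.6629 -0.0683  0.113 ]
blk [281.7 229.8] 52.0 [ 0.612  -0.0641  0.113 ]
```

Request:
{"method": "drive_tool", "body": {
  "motion": [
    [0, 0, 0, 0],
    [0, 0, 0, 0],
    [0, 0, 0, 0],
    [0, 0, 0, 0],
    [0, 0, 0, 0]
  ],
  "fingers": 50.8
}}

```text
t: 11.95
ee_pos: [0.7195, -0.0584, 0.1531]
orientation: [0.0, 0.998, -0.057, 0.0]
ft_force: [-0.6, 0.3, -3.1]
finger_gap: 0.0434
grasp_force: 26.2
```

```bash
python3 -c "
from h import *
f=-.114
to([.7195,-.0584,.153],f);blocks(save='rim5')"
```

```text
t 11.95 tcp [ 0.7195 -0.0584  0.1531] phi -0.114 zaxis [ 0. -0. -1.] gap 0.0434 F [-0.6  0.3 -3.1] 
 -> shift cm [0.   0.   0.01] turn -0.0
blk [271.2 250.5] 61.5 [ 0.6659 -0.0278  0.113 ]
blk [289.3 242.8] 55.5 [ 0.6175 -0.0214  0.113 ]
blk [262.9 237.3] 48.0 [ 0.6624 -0.0715  0.113 ]
blk [281.8 230. ] 51.0 [ 0.612  -0.0634  0.113 ]
```

Request:
{"method": "drive_tool", "body": {
  "motion": [
    [0, 0, 0, 0],
    [0, 0, 0, 0],
    [0, 0, 0, 0],
    [0, 0, 0, 0],
    [0, 0, 0, 0]
  ],
  "fingers": 51.2
}}

```text
t: 12.62
ee_pos: [0.7195, -0.0584, 0.1532]
orientation: [-0.0, 0.998, -0.057, 0.0]
ft_force: [0.6, -0.1, -3.2]
finger_gap: 0.0439
grasp_force: 11.6
```

```bash
python3 -c "
from h import *
f=-.114
to([.7195,-.0584,.153],f);blocks(save='rim6')"
```

```text
t 12.62 tcp [ 0.7195 -0.0584  0.1532] phi -0.114 zaxis [ 0.  0. -1.] gap 0.0439 F [ 0.6 -0.1 -3.2] 
 -> shift cm [0.   0.   0.02] turn -0.0
blk [270.2 251.1] 61.0 [ 0.6689 -0.0276  0.113 ]
blk [288.6 242.8] 58.0 [ 0.6189 -0.0224  0.113 ]
blk [262.2 238.5] 42.0 [ 0.6658 -0.0695  0.113 ]
blk [280.2 231.5] 48.5 [ 0.6179 -0.0619  0.113 ]
```

Request:
{"method": "drive_tool", "body": {
  "motion": [
    [0, 0, 0, 0],
    [0, 0, 0, 0],
    [0, 0, 0, 0],
    [0, 0, 0, 0],
    [0, 0, 0, 0]
  ],
  "fingers": 51.3
}}

```text
t: 13.3
ee_pos: [0.7195, -0.0584, 0.1531]
orientation: [-0.0, 0.998, -0.057, 0.0]
ft_force: [0.0, 0.3, -2.1]
finger_gap: 0.0436
grasp_force: 7.9
```

```bash
python3 -c "
from h import *
f=-.114
to([.7195,-.0584,.153],f);blocks(save='rim7')"
```

```text
t 13.30 tcp [ 0.7195 -0.0584  0.1531] phi -0.114 zaxis [ 0.  0. -1.] gap 0.0436 F [ 0.   0.3 -2.1] 
 -> shift cm [0.   0.   0.01] turn -0.0
blk [270.2 251.1] 61.0 [ 0.6689 -0.0276  0.113 ]
blk [288.6 242.8] 58.0 [ 0.6189 -0.0224  0.113 ]
blk [262.2 238.5] 42.0 [ 0.6658 -0.0695  0.113 ]
blk [280.1 231.9] 49.0 [ 0.6186 -0.0609  0.113 ]
```

The tray has now settled on the rim, with the wrist load down to 2.1 N. I'll raise the handle and move forward so it tilts about the rim.

Request:
{"method": "drive_tool", "body": {
  "motion": [
    [-0.5, 0, -0.5, 0],
    [-1.1, 0, -1.1, 0],
    [-1.7, 0, -1.7, 0],
    [-2.3, 0, -2.2, 0],
    [-3, 0, -2.7, 0]
  ],
  "fingers": 51.4
}}

```text
t: 13.98
ee_pos: [0.6892, -0.055, 0.1806]
orientation: [0.0, 0.998, -0.057, 0.0]
ft_force: [0.5, -0.2, -2.2]
finger_gap: 0.0443
grasp_force: 4.2
```

```bash
python3 -c "
from h import *
f=-.114
to([.7195,-.0584,.153],f);blocks(save='tilt1')"
```

```text
t 13.97 tcp [ 0.6892 -0.055   0.1806] phi -0.114 zaxis [ 0. -0. -1.] gap 0.0443 F [ 0.5 -0.2 -2.2] 
 -> shift cm [ 3.05 -0.01  2.76] turn -0.0
blk [273.4 245.5] 68.0 [ 0.6539 -0.0368  0.113 ]
blk [293.1 242.3] 63.0 [ 0.609  -0.0174  0.113 ]
blk [282.9 229.7] 52.5 [ 0.6094 -0.0626  0.113 ]
```

View pics/tilt1.png

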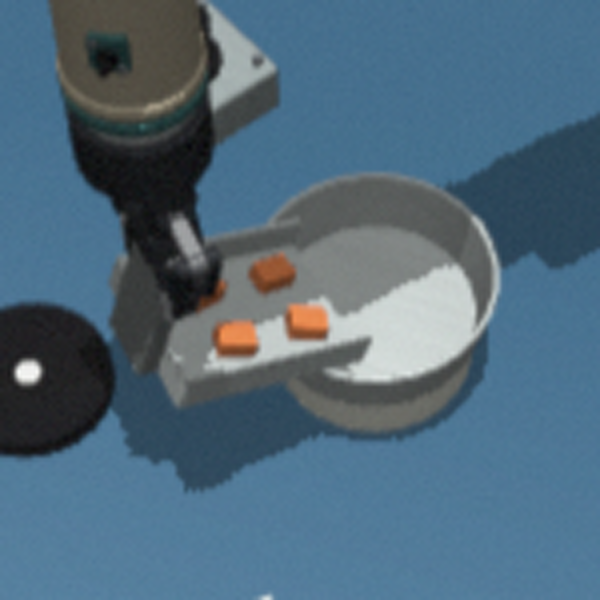

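The tray is tilting about the rim as planned, with its lip still in the bowl at crop (350,345) and no blocks out yet. All 10 pictures are used, so I'll go on by numbers.

Request:
{"method": "drive_tool", "body": {
  "motion": [
    [-0.4, 0, -0.3, 0],
    [-0.8, 0, -0.6, 0],
    [-1.2, 0, -0.9, 0],
    [-1.6, 0, -1.1, 0],
    [-1.9, 0, -1.3, 0]
  ],
  "fingers": 51.4
}}

```text
t: 14.65
ee_pos: [0.6705, -0.0527, 0.1932]
orientation: [-0.0, 0.998, -0.057, -0.0]
ft_force: [-0.2, 0.6, -2.2]
finger_gap: 0.0442
grasp_force: 4.1
```

```bash
python3 -c "
from h import *
f=-.114
to([.7195,-.0584,.153],f);blocks(z=.06,save='tilt2')"
```

```text
t 14.65 tcp [ 0.6705 -0.0527  0.1932] phi -0.114 zaxis [-0.  0. -1.] gap 0.0442 F [-0.2  0.6 -2.2] 
 -> shift cm [4.93 0.01 4.02] turn -0.0
blk [322.6 243.9] 47.5 [0.5316 0.0011 0.06  ]
blk [309.1 231.2] 123.0 [ 0.5378 -0.0506  0.06  ]
```

Request:
{"method": "drive_tool", "body": {
  "motion": [
    [-0.3, 0, -0.3, 0],
    [-0.6, 0, -0.6, 0],
    [-1.0, 0, -0.8, 0],
    [-1.3, 0, -1.0, 0],
    [-1.3, 0, -1.0, 0]
  ]
}}

```text
t: 15.32
ee_pos: [0.6578, -0.0513, 0.2034]
orientation: [-0.0, 0.998, -0.057, 0.0]
ft_force: [0.1, -0.5, -1.9]
finger_gap: 0.0436
grasp_force: 4.1
```

```bash
python3 -c "
from h import *
f=-.114
to([.7195,-.0584,.153],f);blocks(z=.055,save='tilt3')"
```

```text
t 15.32 tcp [ 0.6578 -0.0513  0.2034] phi -0.114 zaxis [ 0. -0. -1.] gap 0.0436 F [ 0.1 -0.5 -1.9] 
 -> shift cm [6.21 0.   5.04] turn -0.0
blk [322.3 243.6] 47.5 [ 0.5297 -0.0026  0.055 ]
blk [311.4 227.4] 64.0 [ 0.5241 -0.0598  0.055 ]
```

```bash
python3 - <<'E'
from h import *
s=snapshot("scene"); h=cv2.cvtColor(s["image"],cv2.COLOR_RGB2HSV)
for th in (60,45):
  o=((h[...,0]<20)&(h[...,1]>100)&(h[...,2]>th)).astype(np.uint8)*255
  o[:, :220]=0;o[:,350:]=0;o[:190]=0;o[280:]=0
  for k in cv2.findContours(o,0,2)[0]:
    x,y,w,hh=cv2.boundingRect(k); print(th,(x,y,w,hh),cv2.contourArea(k),h[y+hh//2,x+w//2],onz(s,x+w/2,y+hh/2,.059).round(3))
# extent of gripper (very dark) near the bowl
d=(h[190:280,220:350,2]<50); ys,xs=np.nonzero(d); print("dark x",xs.min()+220,xs.max()+220,ys.max()+190)
E
```

```text
60 (318, 240, 9, 9) 46.5 [ 12 160 240] [0.532 0.002 0.059]
60 (305, 220, 14, 16) 74.0 [ 10 154 104] [ 0.526 -0.055  0.059]
45 (318, 240, 9, 9) 46.5 [ 12 160 240] [0.532 0.002 0.059]
45 (305, 220, 14, 16) 74.0 [ 10 154 104] [ 0.526 -0.055  0.059]
dark x 220 283 275
```

```bash
python3 - <<'E'
from h import *
st=get_state();s=snapshot("scene"); h=cv2.cvtColor(s["image"],cv2.COLOR_RGB2HSV)
nb=h[...,1]<90
for u in range(244,300,6):
    col=np.nonzero(nb[200:300,u])[0]+200; print(u,col.max(),end="; ")
print()
f=-.114;ex=np.array([np.cos(f),np.sin(f),0]);ey=np.array([-ex[1],ex[0],0]);ez=np.array([0,0,1.])
piv=st["ee_pos"]+ez*.008
for th in (15,25,35,45):
    t=np.radians(th); X=ex*np.cos(t)+ez*np.sin(t); Z=-ex*np.sin(t)+ez*np.cos(t)
    P=lambda x,y,z: piv+X*(x-.072)+ey*y+Z*(z-.065)
    print(th,[np.round(proj(s,P(x,.05,z))) for x,z in((.065,0),(0,0),(-.065,0),(-.065,.026))],"lip",(P(-.065,0,.004)-[.549,-.04,0]).round(3), "rim r=.08 underside z", round(float(np.interp(0.08,[(P(x,0,0)-[.549,-.04,0])@ex for x in(-.065,.065)],[P(x,0,0)[2] for x in(-.065,.065)])),3))
E
```

```text
Traceback (most recent call last):
ValueError: zero-size array to reduction operation maximum which has no identity
```

```bash
python3 - <<'E'
from h import *
st=get_state();s=snapshot("scene"); h=cv2.cvtColor(s["image"],cv2.COLOR_RGB2HSV)
nb=~((h[...,0]>95)&(h[...,0]<125)&(h[...,1]>90))
for u in range(244,300,6):
    col=np.nonzero(nb[200:300,u])[0]+200; print(u,col.max() if len(col) else None,end="; ")
print()
f=-.114;ex=np.array([np.cos(f),np.sin(f),0]);ey=np.array([-ex[1],ex[0],0]);ez=np.array([0,0,1.])
piv=st["ee_pos"]+ez*.008
for th in (15,25,35,45):
    t=np.radians(th); X=ex*np.cos(t)+ez*np.sin(t); Z=-ex*np.sin(t)+ez*np.cos(t)
    P=lambda x,y,z: piv+X*(x-.072)+ey*y+Z*(z-.065)
    print(th,[np.round(proj(s,P(x,.05,z))) for x,z in((.065,0),(0,0),(-.065,0),(-.065,.026))],"lip",(P(-.065,0,.004)-[.549,-.04,0]).round(3), "rim r=.08 underside z", round(float(np.interp(0.08,[(P(x,0,0)-[.549,-.04,0])@ex for x in(-.065,.065)],[P(x,0,0)[2] for x in(-.065,.065)])),3))
E
```

```text
244 None; 250 None; 256 241; 262 245; 268 254; 274 253; 280 252; 286 256; 292 264; 298 267; 
15 [array([273., 252.]), array([297., 245.]), array([320., 239.]), array([323., 232.])] lip [-0.007  0.002  0.117] rim r=.08 underside z 0.136
25 [array([269., 253.]), array([292., 249.]), array([313., 246.]), array([317., 239.])] lip [ 0.011 -0.     0.098] rim r=.08 underside z 0.126
35 [array([265., 254.]), array([286., 253.]), array([305., 252.]), array([311., 246.])] lip [ 0.032 -0.003  0.083] rim r=.08 underside z 0.111
45 [array([261., 254.]), array([280., 257.]), array([297., 259.]), array([303., 252.])] lip [ 0.056 -0.005  0.071] rim r=.08 underside z 0.09
```

Request:
{"method": "drive_tool", "body": {
  "motion": [
    [0, 0, -1.5, 0],
    [0, 0, 0, 0],
    [0, 0, -1.5, 0],
    [0, 0, 0, 0],
    [0, 0, 0, 0]
  ]
}}

```text
t: 16.15
ee_pos: [0.6566, -0.0512, 0.2015]
orientation: [-0.0, 0.998, -0.057, -0.002]
ft_force: [0.7, 0.6, -1.5]
finger_gap: 0.0439
grasp_force: 4.0
```

```bash
cat > look.py <<'E'
from h import *
for n in("scene","top"):
  s=snapshot(n); h=cv2.cvtColor(s["image"],cv2.COLOR_RGB2HSV)
  o=((h[...,0]<20)&(h[...,1]>90)&(h[...,2]>45)).astype(np.uint8)*255
  u,v=map(int,proj(s,[.549,-.04,.06])); m=np.zeros_like(o); m[v-45:v+45,u-60:u+45]=o[v-45:v+45,u-60:u+45]
  for k in cv2.findContours(m,0,2)[0]:
    x,y,w,hh=cv2.boundingRect(k); print(n,(x,y,w,hh),cv2.contourArea(k),h[y+hh//2,x+w//2],onz(s,x+w/2,y+hh/2,.059).round(3))
  if n=="scene":
    nb=~((h[...,0]>95)&(h[...,0]<125)&(h[...,1]>90))
    print([(u,(np.nonzero(nb[200:300,u])[0]+200).max(initial=0)) for u in range(250,290,4)])
E
python3 look.py
```

```text
scene (317, 240, 11, 9) 53.0 [ 12 163 239] [0.532 0.002 0.059]
scene (301, 220, 18, 24) 145.5 [ 11 163 158] [ 0.537 -0.048  0.059]
[(250, np.int64(234)), (254, np.int64(242)), (258, np.int64(246)), (262, np.int64(249)), (266, np.int64(255)), (270, np.int64(255)), (274, np.int64(255)), (278, np.int64(254)), (282, np.int64(253)), (286, np.int64(256))]
```

That's about four blocks' worth of orange in the bowl. I'll tighten slightly, raise, and carry the tray back.

Request:
{"method": "drive_tool", "body": {
  "motion": [
    [0, 0, -1, 0],
    [0, 0, -3, 0],
    [0, 0, -5, 0],
    [2, 0, -5, 0],
    [5, 0, -5, 0]
  ],
  "fingers": 50.5
}}

```text
t: 16.88
ee_pos: [0.7082, -0.057, 0.2552]
orientation: [-0.0, 0.998, -0.057, 0.001]
ft_force: [-0.8, 0.2, -1.5]
finger_gap: 0.0437
grasp_force: 20.8
```

Request:
{"method": "drive_tool", "body": {
  "motion": [
    [0, -3, 0, 0],
    [-1, -8, 0, 0],
    [-3, -14, 0, 0],
    [-5, -20, 0, 0],
    [-7, -25, 0, 0]
  ]
}}

```text
t: 17.5
ee_pos: [0.6661, 0.2023, 0.2542]
orientation: [-0.001, 0.998, -0.056, 0.001]
ft_force: [0.7, -0.0, -1.9]
finger_gap: 0.0436
grasp_force: 21.1
```

```bash
python3 look.py; python3 -c "
from h import *
to([.575,.271,.16],-.114)"
```

```text
scene (301, 228, 11, 19) 119.5 [ 11 172 123] [ 0.554 -0.039  0.059]
scene (310, 221, 5, 9) 22.0 [ 12 166 235] [ 0.52  -0.061  0.059]
[(250, np.int64(0)), (254, np.int64(200)), (258, np.int64(204)), (262, np.int64(202)), (266, np.int64(200)), (270, np.int64(0)), (274, np.int64(0)), (278, np.int64(235)), (282, np.int64(245)), (286, np.int64(256))]
top (349, 243, 10, 12) 42.5 [ 19 143 242] [ 0.514 -0.068  0.059]
top (325, 237, 8, 11) 51.5 [ 19 148 242] [ 0.531 -0.007  0.059]
top (346, 231, 8, 10) 60.0 [ 18 145 242] [ 0.546 -0.059  0.059]
top (336, 225, 8, 11) 54.0 [ 18 145 242] [ 0.56  -0.034  0.059]
t 17.60 tcp [0.6633 0.2112 0.2539] phi -0.102 zaxis [-0.002  0.009 -1.   ] gap 0.0435 F [ 0.1  0.  -1.9] 
 -> shift cm [-9.37 -4.98  9.45] turn 0.012
```

The top view shows all four blocks inside the bowl, within about 45 mm of its axis. Now I'll put the tray down.

Request:
{"method": "drive_tool", "body": {
  "motion": [
    [-3, -2, 0, 0],
    [-6, -4, 2, 0],
    [-9, -5.5, 5, 0],
    [-9.4, -5.5, 8, 0],
    [-9.4, -5.5, 9, 0]
  ]
}}

```text
t: 18.23
ee_pos: [0.5785, 0.2645, 0.1623]
orientation: [0.001, 0.998, -0.057, -0.001]
ft_force: [-0.3, 0.4, -1.9]
finger_gap: 0.0436
grasp_force: 21.4
```

Request:
{"method": "drive_tool", "body": {
  "motion": [
    [0, 0, 1, 0],
    [0, 0, 2, 0],
    [0, 0, 3, 0],
    [0, 0, 4, 0],
    [0, 0, 5, 0]
  ],
  "fingers": 51.2
}}

```text
t: 18.85
ee_pos: [0.5806, 0.2648, 0.1132]
orientation: [-0.0, 0.998, -0.057, 0.001]
ft_force: [1.9, -0.3, 1.1]
finger_gap: 0.0437
grasp_force: 11.2
```

Request:
{"method": "drive_tool", "body": {
  "motion": [
    [0, 0, 1, 0],
    [0, 0, 2, 0],
    [0, 0, 2.8, 0],
    [0, 0, 3.4, 0],
    [0, 0, 4, 0]
  ],
  "fingers": 51.2
}}

```text
t: 19.48
ee_pos: [0.5794, 0.2647, 0.0727]
orientation: [-0.0, 0.998, -0.057, -0.0]
ft_force: [0.2, -0.2, -0.3]
finger_gap: 0.0439
grasp_force: 11.1
```

```bash
python3 -c "
from h import *
to([.575,.271,.057],-.114)"
```

```text
t 19.48 tcp [0.5794 0.2647 0.0727] phi -0.114 zaxis [-0.  0. -1.] gap 0.0439 F [ 0.2 -0.2 -0.3] 
 -> shift cm [-0.5  -0.57  1.57] turn -0.0
```

Request:
{"method": "drive_tool", "body": {
  "motion": [
    [0, 0, 0.5, 0],
    [0, 0, 0.9, 0],
    [0, 0, 1.2, 0],
    [0, 0, 1.5, 0],
    [0, 0, 1.5, 0]
  ]
}}

```text
t: 20.1
ee_pos: [0.5796, 0.2648, 0.0587]
orientation: [-0.0, 0.998, -0.057, 0.0]
ft_force: [-0.4, 0.3, 3.9]
finger_gap: 0.0435
grasp_force: 11.2
```

Request:
{"method": "drive_tool", "body": {
  "motion": [
    [0, 0, 0.1, 0],
    [0, 0, 0.1, 0],
    [0, 0, 0.1, 0],
    [0, 0, 0.1, 0],
    [0, 0, 0.1, 0]
  ],
  "fingers": 60
}}

```text
t: 20.72
ee_pos: [0.5794, 0.2647, 0.0571]
orientation: [-0.0, 0.998, -0.057, -0.0]
ft_force: [0.5, 0.4, 0.2]
finger_gap: 0.0512
grasp_force: 0.0
```

Request:
{"method": "drive_tool", "body": {
  "motion": [
    [0, 0, 0, 0],
    [0, 0, 0, 0],
    [0, 0, 0, 0],
    [0, 0, 0, 0],
    [0, 0, 0, 0]
  ],
  "fingers": 100
}}

```text
t: 21.35
ee_pos: [0.5794, 0.2647, 0.0571]
orientation: [0.0, 0.998, -0.057, -0.0]
ft_force: [0.5, 0.6, -1.1]
finger_gap: 0.0855
grasp_force: 0.0
```

Request:
{"method": "drive_tool", "body": {
  "motion": [
    [0, 0, -2, 0],
    [0, 0, -5, 0],
    [0, 0, -8, 0],
    [0, 0, -12, 0],
    [0, 0, -15, 0]
  ]
}}

```text
t: 21.98
ee_pos: [0.5801, 0.2649, 0.2106]
orientation: [-0.001, 0.998, -0.057, 0.001]
ft_force: [-0.8, -0.4, -1.0]
finger_gap: 0.0855
grasp_force: 0.0
```

Request:
{"method": "drive_tool", "body": {
  "motion": [
    [0, 5, 0, 0],
    [0, 10, 0, 0],
    [0, 15, 0, 0],
    [-1, 20, 0, 0],
    [-2, 26, 0, 0]
  ],
  "fingers": 0
}}

```text
t: 22.6
ee_pos: [0.53, 0.0078, 0.2086]
orientation: [-0.0, 0.998, -0.056, 0.001]
ft_force: [1.1, -0.8, 0.6]
finger_gap: 0.0001
grasp_force: 0.0
```

```bash
python3 look.py; python3 - <<'E'
from h import *
to([.539,-.283,.15],-.114)
s=snapshot("scene"); h=cv2.cvtColor(s["image"],cv2.COLOR_RGB2HSV)
# tray corners (wall-top z=.026) seen in both views -> side lengths tell flatness
for n in("top","scene"):
    s=snapshot(n);h=cv2.cvtColor(s["image"],cv2.COLOR_RGB2HSV)
    u,v=map(int,proj(s,[.51,.272,.01])); m=np.zeros(h.shape[:2],np.uint8); q=((h[...,1]<90)).astype(np.uint8)*255; m[v-50:v+50,u-45:u+45]=q[v-50:v+50,u-45:u+45]
    c=max(cv2.findContours(m,0,2)[0],key=cv2.contourArea)
    ap=cv2.approxPolyDP(cv2.convexHull(c),2,True).reshape(-1,2)
    print(n,[(tuple(int(i) for i in p),onz(s,*p,.0)[:2].round(3).tolist(),onz(s,*p,.026)[:2].round(3).tolist()) for p in ap])
E
```

```text
scene (317, 240, 11, 9) 55.5 [ 11 170 156] [0.532 0.002 0.059]
scene (301, 221, 18, 26) 169.0 [ 10 146  96] [ 0.541 -0.043  0.059]
[(250, np.int64(0)), (254, np.int64(200)), (258, np.int64(204)), (262, np.int64(202)), (266, np.int64(200)), (270, np.int64(0)), (274, np.int64(0)), (278, np.int64(235)), (282, np.int64(245)), (286, np.int64(256))]
top (354, 243, 5, 11) 18.0 [ 12 191 202] [ 0.515 -0.074  0.059]
t 22.70 tcp [5.279e-01 1.000e-04 2.087e-01] phi -0.126 zaxis [-0.    -0.005 -1.   ] gap -0.0000 F [ 0.5 -0.1 -0.1] 
 -> shift cm [ 4.65 27.92  6.  ] turn -0.012
top [((209, 219), [0.602, 0.302], [0.598, 0.296]), ((226, 221), [0.596, 0.258], [0.592, 0.253]), ((242, 232), [0.567, 0.216], [0.564, 0.212]), ((236, 281), [0.442, 0.231], [0.441, 0.227]), ((196, 277), [0.453, 0.334], [0.452, 0.327]), ((201, 230), [0.574, 0.322], [0.57, 0.316])]
scene [((407, 298), [0.425, 0.225], [0.437, 0.233]), ((430, 331), [0.437, 0.326], [0.449, 0.332]), ((426, 336), [0.454, 0.33], [0.465, 0.336]), ((383, 359), [0.577, 0.316], [0.586, 0.322]), ((371, 350), [0.587, 0.282], [0.595, 0.289]), ((364, 339), [0.583, 0.25], [0.592, 0.258]), ((362, 321), [0.558, 0.21], [0.567, 0.218])]
```

The tray is down at the same spot in both views, with equal offsets at both ends, so it's flat. It's been let go and the blocks are in the bowl. Now the plunger.

Request:
{"method": "drive_tool", "body": {
  "motion": [
    [1, 5.6, 0, 0],
    [2, 11.2, 0, 0],
    [3, 17, 0, 0],
    [4, 22.5, 1, 0],
    [4.6, 28, 3, 0]
  ]
}}

```text
t: 23.48
ee_pos: [0.5466, -0.2747, 0.178]
orientation: [0.0, 0.998, -0.055, 0.002]
ft_force: [1.1, -0.5, -0.8]
finger_gap: -0.0004
grasp_force: 0.0
```

Request:
{"method": "drive_tool", "body": {
  "motion": [
    [0, 0, 1, 0],
    [0, 0, 3, 0],
    [0, 0, 5, 0],
    [0, 0, 5, 0],
    [0, 0, 5, 0]
  ]
}}

```text
t: 24.1
ee_pos: [0.545, -0.2735, 0.1279]
orientation: [-0.0, 0.998, -0.056, 0.001]
ft_force: [0.9, 0.4, -0.4]
finger_gap: -0.0002
grasp_force: 0.0
```

```bash
python3 -c "
from h import *
to([.538,-.283,.097],-.114)"
```

```text
t 24.10 tcp [ 0.545  -0.2735  0.1279] phi -0.112 zaxis [ 0.001  0.    -1.   ] gap -0.0002 F [ 0.9  0.4 -0.4] 
 -> shift cm [-0.59  1.03  3.09] turn 0.002
```

Request:
{"method": "drive_tool", "body": {
  "motion": [
    [-0.3, 0.5, 1, 0],
    [-0.6, 1, 2, 0],
    [-0.6, 1, 2.8, 0],
    [-0.6, 1, 3.1, 0],
    [-0.6, 1, 3.1, 0]
  ]
}}

```text
t: 24.72
ee_pos: [0.5365, -0.2838, 0.0958]
orientation: [-0.0, 0.998, -0.057, -0.0]
ft_force: [-0.6, -0.2, -0.8]
finger_gap: -0.0004
grasp_force: 0.0
```

Request:
{"method": "drive_tool", "body": {
  "motion": [
    [0, 0, 0.3, 0],
    [0, 0, 0.6, 0],
    [0, 0, 0.9, 0],
    [0, 0, 1, 0],
    [0, 0, 1, 0]
  ]
}}

```text
t: 25.35
ee_pos: [0.5371, -0.2841, 0.0868]
orientation: [0.0, 0.998, -0.057, 0.001]
ft_force: [-1.4, 1.3, 7.7]
finger_gap: -0.0004
grasp_force: 3.3
```

```bash
python3 -c "
from h import *
to([.538,-.283,.081],-.114)"
```

```text
t 25.35 tcp [ 0.5371 -0.2841  0.0868] phi -0.114 zaxis [ 0.001 -0.    -1.   ] gap -0.0004 F [-1.4  1.3  7.7] 
 -> shift cm [ 0.08 -0.12  0.58] turn -0.0
```

Request:
{"method": "drive_tool", "body": {
  "motion": [
    [0, 0, 0.3, 0],
    [0, 0, 0.6, 0],
    [0, 0, 0.6, 0],
    [0, 0, 0.6, 0],
    [0, 0, 0.6, 0]
  ]
}}

```text
t: 25.98
ee_pos: [0.5371, -0.2841, 0.0813]
orientation: [0.0, 0.998, -0.057, 0.001]
ft_force: [-1.0, 1.1, 9.9]
finger_gap: 0.0
grasp_force: 4.7
```

Request:
{"method": "drive_tool", "body": {
  "motion": [
    [0, 0, 0, 0],
    [0, 0, 0, 0],
    [0, 0, 0, 0],
    [0, 0, 0, 0],
    [0, 0, 0, 0]
  ]
}}

```text
t: 26.6
ee_pos: [0.5371, -0.2841, 0.0813]
orientation: [0.0, 0.998, -0.057, 0.001]
ft_force: [-2.3, 0.4, 9.3]
finger_gap: -0.0001
grasp_force: 4.7
```

Request:
{"method": "drive_tool", "body": {
  "motion": [
    [0, 0, 0, 0],
    [0, 0, 0, 0],
    [0, 0, 0, 0],
    [0, 0, 0, 0],
    [0, 0, 0, 0]
  ]
}}

```text
t: 27.22
ee_pos: [0.5371, -0.2841, 0.0813]
orientation: [0.0, 0.998, -0.057, 0.001]
ft_force: [-2.2, 1.1, 9.9]
finger_gap: -0.0003
grasp_force: 4.7
```

Request:
{"method": "drive_tool", "body": {
  "motion": [
    [0, 0, 0, 0],
    [0, 0, 0, 0],
    [0, 0, 0, 0],
    [0, 0, 0, 0],
    [0, 0, 0, 0]
  ]
}}

```text
t: 27.85
ee_pos: [0.5371, -0.2841, 0.0813]
orientation: [0.0, 0.998, -0.057, 0.001]
ft_force: [-1.2, 2.3, 8.8]
finger_gap: 0.0002
grasp_force: 4.7
```

Request:
{"method": "drive_tool", "body": {
  "motion": [
    [0, 0, 0, 0],
    [0, 0, 0, 0],
    [0, 0, 0, 0],
    [0, 0, 0, 0],
    [0, 0, 0, 0]
  ]
}}

```text
t: 28.48
ee_pos: [0.5371, -0.284, 0.0813]
orientation: [0.0, 0.998, -0.057, 0.001]
ft_force: [-2.4, 1.3, 9.8]
finger_gap: 0.0
grasp_force: 4.7
```

Steady at about 11.7 mm and 10 N for 2.5 s, so I'm handing in.

```bash
python3 -c "
from bench import close_job
print(close_job())"
```

```text
the job is handed in; nothing more can be done
None
```

I handed the job in at about 28.5 s: the four blocks are in the bowl, the empty tray is flat on the bench and let go, and the fingers are holding the plunger about 12 mm down; close_job gave no verdict, and I pinched the tab across its 44 mm width, not its 14 mm, because the tool can't tilt.

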